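# Index the open sample jar under the microscope

### The arm

A 7-joint arm with a two-finger parallel gripper is mounted at the origin on the work surface. World frame = base frame: x ahead of the robot, y to its left, z up, the work surface at z = 0. Lengths are in m, angles in rad, forces in N, time in s.
With the tool pointing down it reaches from about 0.425 to 0.875 m from the base axis. Payload 4.7 kg.
Tool frame: the origin (TCP) lies at the very end of the fingers, on their centre line; the grasp point (between the pads) lies 19 mm behind it; z points along the fingers, y is the line along which they close (so a half turn about z gives the same grasp; the last joint's range is limited). The gripper opens to 87 mm and grips with 3 to 60 N. Pads are 19 mm wide; open, the fingers measure 117 mm over their backs; the gripper's body (75 mm by 190 mm) begins 51 mm behind the grasp point.
Start: joints at [1.239, 0.321, -0.07, 1.45, 0.023, 1.371, -0.057], TCP at [0.22, -0.612, 0.223] pointing down, gripper open.
Joint ranges: [-2.86, 2.86], [-0.3, 2.09], [-1.38, 1.24], [0.06, 2.45], [-1.56, 4.7], [0.09, 2.05], [-2.69, 2.69]. Speed limits (rad/s): [2.57, 2.57, 3.14, 3.14, 3.14, 3.14, 3.14].

### API

Orientations are given as a rotation vector (axis times angle).
In Python, from bench import ctrl, vision gives the robot as it stands.
- The arm moves only by the tool jog_arm, never from a script. Its argument "increments" is a list of rows, each an object of numbers: "tx", "ty", "tz": the shift along the tool's x, y, z in mm; "wx", "wy", "wz": the turn, a rotation vector about the tool's x, y, z in rad; "gripper": the opening, from 0 (shut) to 1 (fully open). In form: [{"tx": .., "ty": .., "tz": .., "wx": .., "wy": .., "wz": .., "gripper": ..}, ...]. A call has exactly 5 rows; each row is the pose to reach, as a shift and turn from the pose commanded when the call began, along the tool's axes at that moment; what a row does not reach only later rows make up. A row lasts 1/12 s, in which the tool goes at most 41.7 mm and 7.16 degrees, less where a joint would pass 70% of its speed; a pose out of reach is approached as far as the arm can. A call with a gripper value outside its range is refused whole. The fingers move at their own pace and stop on an object; "grip_force" is the grip in N (left out, the last holds). Time passes only in rows, so rows that repeat a pose let the fingers close, or fill a call up. It gives the time, the measured TCP pose, the force, the opening and the grip force at its end, in the units of the state.
- ctrl.get_state(): the state, without advancing time (a new reading comes with each control period).
- vision.get_image(name): name is "scene" or "top" or "wrist"; returns a dict with "color" (480x640x3 uint8, blue, green, red), "fx", "fy", "cx", "cy" (pixels), "extrinsics" (4x4, takes a point from world to camera coordinates). Camera axes: x right, y down, z forward; pixel columns grow to the right and rows downward; lengths in m; the calibration is good to about 2 mm. The wrist camera is an equidistant fisheye: a pixel r from the principal point sees the ray r / f radians off the axis. A picture is of the moment at which its call begins. There is no depth.
- ctrl.close_job(): hands the job in; it is judged then, once.
Trained networks look in the newest picture that a camera, given by its name, has taken for a name from the list of things; names that differ only in an ending like _2 or _b are one class to them, and where a whole thing is asked for, a point or a joint stands for the part that bears it (a point fixed in the world has none). Each returns a list of dicts, best first, with "conf" (0 to 1); they miss things now and then, are a little off and sometimes report something else, mostly with a low value. They report only what shows in the picture. A call takes as long as a camera call. They do not tell look-alikes from the thing itself.
- vision.spot_in(camera, thing): "bbox" ([left, top, right, bottom] in pixels, round what is visible of it).
The state is a dict: "time": time; "joint_positions": joint angles; "qd": joint speeds; "joint_torque": joint torques, N m; "position": TCP position; "tool_rot": TCP orientation; "ft_force": force on the tool from outside, world axes, zero at the start; "torque": the same for the moment, N m; "grip_width": opening from 0.0 (shut) to 1.0 (fully open); "grip_force": force on a finger pad.
Only numpy, scipy, OpenCV 4.12 (cv2) and the standard library are available. Lean on these libraries where they do the work, as an engineer would, in place of code of your own. Each camera call takes 0.05 s, during which the arm holds its last target. There are 200 camera calls.

### The job

Bring the open jar under the microscope: draw the carousel's spring index ring up out of its notch, swing the carousel the one notch that puts the open jar below the lens, and let the pin drop fully home in that notch. Feel for the notch and go gently: never force the pin against the index plate, keep off the jars, and leave everything else on the table where it is.

Things in the scene. Friction and masses are not known exactly. Their poses are not given: they have to be found in the camera images.
- axis (a point): point on the upright turning axis of the sample carousel: a round aluminium plate, 194 mm diameter, with six black jar seats (rims 8 mm high) evenly spaced on a circle of 68 mm radius. The point is at the plate's upper face, 34 mm above the table. The carousel turns either way without end; moving it by the index ring takes 2 to 5 N
- pull_ring: spring index ring: round black grip, 30 mm diameter, 18 mm high, on a lug of the carousel 115 mm from the axis; origin at the grip's centre, 59 mm above the table when home. Slides only upward: 6 N to start, 10 N at the top; pin clear after 7 mm, stop at 11 mm. Let go off a notch it stays 7 mm up, pin riding on the plate; over a notch it snaps down and locks. Over 25 N on the plate spoils the pin
- home_notch (a point): fixed point at the notch in which the pin starts, in the rim of the steel index plate (256 mm across, upper face, and this point, 20 mm above the table). The next notch on either side is cut in its own segment of the rim (segment_a, segment_b), clamped by two screws and trimmed by hand: it lies anywhere from 56 to 64 degrees round from here, not measured. Notch 9.5 mm wide, pin 8 mm
- stand: fixed base with carousel, index plate and boom microscope (post 257 mm high, 170 mm from the axis); origin on the table on the carousel's axis, z up, x pointing away from where the index ring starts (ring at x = -115 mm, y = 0; lens at x = 59 mm, y = 34 mm). Under the index ring lie a 12 mm stem, a boss 22 mm wide with its top 43 mm above the table, and the lug, 30 mm wide, top at 34 mm
- lens (a point): centre of the lens at the lower end of the white microscope tube (36 mm diameter), 108 mm above the table, straight above the middle of the viewing place, 68 mm from the carousel's axis; the jars pass 20 mm or more below it
- open_jar: the only small glass jar on the carousel without a lid, 44 mm diameter, 49 mm high, loose in its seat with 2 mm of play; origin at the centre of its underside, 34 mm above the table. It starts in the seat next to the viewing place, on one side or the other (60 degrees from the lens about the axis)
- jar_a: a small glass jar with a screw lid, 44 mm diameter, 52 mm high, loose in a carousel seat; origin at the centre of its underside
- jar_b: a small glass jar with a screw lid, 44 mm diameter, 52 mm high, loose in a carousel seat; origin at the centre of its underside
- jar_c: a small glass jar with a screw lid, 44 mm diameter, 52 mm high, loose in a carousel seat; origin at the centre of its underside
- loose_lid: the open jar's screw lid lying on the table beside the carousel, 43 mm diameter, 11 mm high; origin at its underside; leave it
- pencil: a pencil of 8 mm diameter and 145 mm length lying on the table beside the carousel, along its own x; origin near its middle; leave it
- cylinder: a tall translucent measuring cylinder, 285 mm high, 38 mm diameter, on a six-sided foot 78 mm wide; origin at its underside; leave it
- big_jar: an empty-topped glass jar in the big tray at the robot's right, 72 mm diameter, 110 mm high; origin at its underside; leave it
- tall_jar: the other glass jar in the big tray, 72 mm diameter, 125 mm high; origin at its underside; leave it
Mind the look-alikes: they are no part of the job. What is shaped like the jar_a but green or turquoise is not meant. What is shaped like the open_jar but purple or turquoise is not meant.

How it is judged:
On the way, in this order (a step that is already met when the one before it is completed fails the run):
1. the index ring is drawn up until its pin is clear of the notch (z of pull_ring in the frame of stand above 0.0662 m), for 0.1 s.
2. the carousel is turned until the open jar is below the lens (horizontal distance between open_jar and lens below 0.008 m), for 0.1 s.
At the end, for the whole second after the job is handed in: the index pin is fully home (ring within 1.5 mm of its lowest place) in the notch that holds the open jar within 8 mm of straight below the lens; all four carousel jars stand upright in their seats, at rest (z of pull_ring in the frame of stand below 0.0605 m and horizontal distance between open_jar and lens below 0.008 m and z of each of open_jar, jar_a, jar_b, jar_c in the frame of stand below 0.037 m and angle between each of open_jar, jar_a, jar_b, jar_c's own z axis and vertical below 0.1 rad and linear speed of open_jar below 0.02 m/s); the robot touches nothing.
It fails at once if the pin is forced against the index plate or one of its segments with over 25 N (contact force between pull_ring and stand above 25 N or contact force between pull_ring and segment_a above 25 N or contact force between pull_ring and segment_b above 25 N).
It fails at once if the robot touches a jar on the carousel (contact force between any of the fingers, the arm and open_jar above 0.5 N or contact force between any of the fingers, the arm and jar_a above 0.5 N or contact force between any of the fingers, the arm and jar_b above 0.5 N or contact force between any of the fingers, the arm and jar_c above 0.5 N).
It fails at once if a jar on the carousel tips (angle between any of open_jar, jar_a, jar_b, jar_c's own z axis and vertical above 0.35 rad).
It fails at once if something else on the table is shifted by over 15 mm (distance of any of loose_lid, pencil, cylinder, big_jar, tall_jar from where it was at the start of the episode above 0.015 m).
It also fails if it takes over 38 s, if anything falls off the work surface, if the arm or the gripper's body presses on something with over 40 N, if the wrist force passes 120 N, or if a joint passes its speed limit or range.

## Working session

There is one attempt and no reset: what is moved stays moved. The work goes in short steps, Python scripts to look and compute and a tool call to move; the robot and the scene stay as the last step left them, time stands still between calls to the robot, and variables do not carry over. Pictures are saved under pics/ and viewed, at most 12 in all, crops included, and the job is handed in when it is done.

Besides the shell and the picture viewer there is one more tool, called after "Call:" as name([rows], argument=value, ...), one row to a line, values as JSON. jog_arm: Moves the arm, as the interface text tells. Its arguments: {"type":"object","properties":{"increments":{"type":"array"},"grip_force":{"type":"number"}},"required":["increments"]}

```bash
mkdir -p pics; python3 - <<'E'
from bench import ctrl,vision
import cv2,numpy as np
for c in ["scene","top"]:
    im=vision.get_image(c); cv2.imwrite(f"pics/{c}0.png",im["color"])
    print(c,im["fx"],im["fy"],im["cx"],im["cy"],np.round(im["extrinsics"],4).tolist())
    for t in ["pull_ring","open_jar","jar_a","stand","lens","loose_lid","pencil","cylinder","axis","home_notch"]:
        try: print(t,[(np.round(d["bbox"]).tolist(),round(d["conf"],2)) for d in vision.spot_in(c,t)][:6])
        except Exception as e: print(t,e)
s=ctrl.get_state();print(s)
E
```

```text
scene 487.6174292162122 487.6174292162122 316.6964994251825 235.37382381559274 [[-0.8748, 0.4841, 0.0221, 0.5051], [0.3303, 0.6291, -0.7036, -0.0979], [-0.3545, -0.6082, -0.7102, 1.3535], [0.0, 0.0, 0.0, 1.0]]
pull_ring [([324.0, 221.0, 335.0, 228.0], 0.51)]
open_jar [([320.0, 363.0, 347.0, 394.0], 0.96), ([401.0, 329.0, 429.0, 363.0], 0.85), ([296.0, 260.0, 314.0, 293.0], 0.76)]
jar_a [([305.0, 224.0, 325.0, 252.0], 0.94), ([424.0, 251.0, 448.0, 280.0], 0.71), ([432.0, 311.0, 455.0, 337.0], 0.69), ([344.0, 247.0, 364.0, 271.0], 0.57), ([195.0, 159.0, 222.0, 202.0], 0.45)]
stand [([268.0, 220.0, 384.0, 346.0], 0.6)]
lens [([269.0, 219.0, 383.0, 347.0], 0.98)]
loose_lid [([272.0, 221.0, 383.0, 349.0], 0.66), ([233.0, 269.0, 254.0, 286.0], 0.51)]
pencil [([396.0, 270.0, 409.0, 319.0], 0.49)]
cylinder [([479.0, 282.0, 571.0, 397.0], 0.69)]
axis [([273.0, 218.0, 384.0, 348.0], 0.68)]
home_notch [([235.0, 268.0, 254.0, 290.0], 0.74)]
top 601.527639739502 601.527639739502 308.4058190373598 232.46610441287856 [[-0.0939, -0.9956, -0.0053, 0.0029], [-0.9724, 0.0929, -0.2142, 0.593], [0.2137, 
[... 1045 characters left out ...]
rray([ 1.23909266,  0.32097525, -0.0701011 ,  1.45049848,  0.02261394,
        1.37079005, -0.05689582]), 'qd': array([-2.70501895e-04,  1.36593496e-04,  2.20461523e-04, -6.96570217e-05,
        9.07462118e-04,  4.19022383e-04, -5.21801730e-04]), 'joint_torque': array([ 2.75339210e-05, -4.91114116e+01, -4.03000843e-01, -3.12776005e+01,
       -6.36952836e-02,  3.35867261e-02,  2.89576303e-05]), 'position': array([ 0.22030044, -0.61155564,  0.22260339]), 'tool_rot': array([ 3.09461976e+00,  5.40504921e-01, -5.64474331e-05]), 'ft_force': array([-0.19230097, -0.20792019, -0.14245933]), 'torque': array([ 0.02652706, -0.01166393,  0.02958898]), 'grip_force': 0.0, 'grip_width': 0.9963775054085194}
```

```bash
python3 - <<'E'
import cv2,numpy as np
a=cv2.imread("pics/scene0.png")[195:375,225:465]
cv2.imwrite("pics/c1.png",cv2.resize(a,(800,600),interpolation=cv2.INTER_CUBIC))
b=cv2.imread("pics/top0.png")[175:325,180:380]
cv2.imwrite("pics/c2.png",cv2.resize(b,(800,600),interpolation=cv2.INTER_CUBIC))
E
```

```text
(no output)
```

View pics/c1.png

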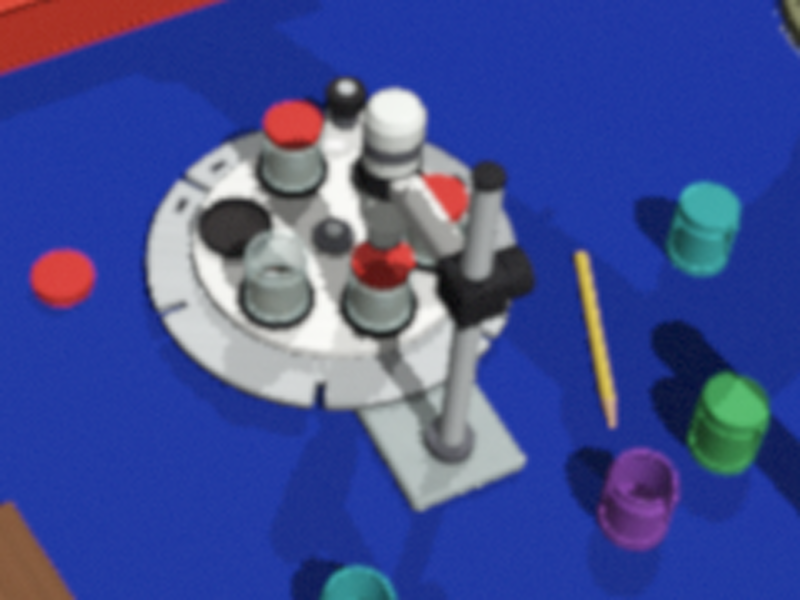

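View pics/c2.png

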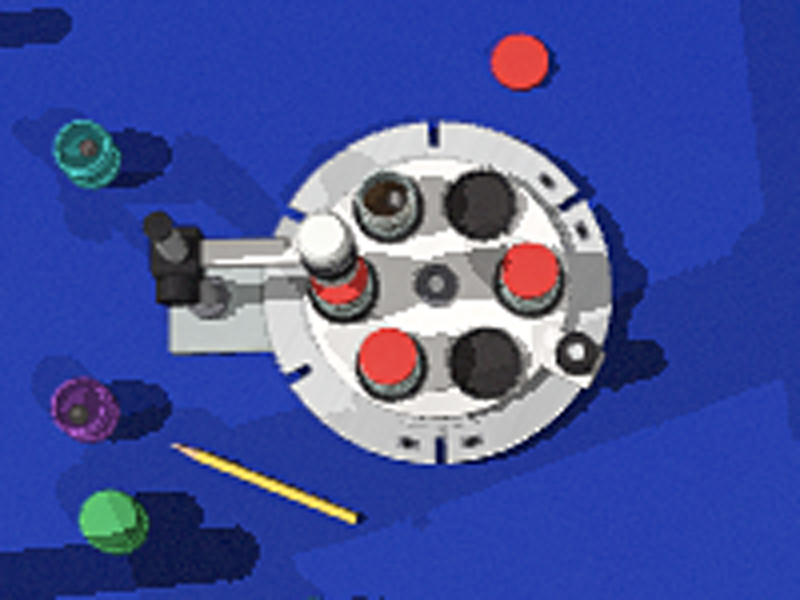

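```bash
cat > h.py <<'E'
import numpy as np
from scipy.spatial.transform import Rotation as R
def unproj(K,E,uv,z):
    fx,fy,cx,cy=K;E=np.array(E);Rm,t=E[:3,:3],E[:3,3]
    d=Rm.T@np.array([(uv[0]-cx)/fx,(uv[1]-cy)/fy,1]);c=-Rm.T@t
    return c+d*(z-c[2])/d[2]
E
python3 - <<'E'
from h import *
from scipy.optimize import least_squares
K=(601.5276,601.5276,308.4058,232.4661);E=[[-0.0939,-0.9956,-0.0053,0.0029],[-0.9724,0.0929,-0.2142,0.593],[0.2137,-0.0149,-0.9768,1.6733],[0,0,0,1]]
Ks=(487.6174,487.6174,316.6965,235.3738);Es=[[-0.8748,0.4841,0.0221,0.5051],[0.3303,0.6291,-0.7036,-0.0979],[-0.3545,-0.6082,-0.7102,1.3535],[0,0,0,1]]
T=lambda x,y,z:unproj(K,E,(180+(x-1.5)/4,175+(y-1.5)/4),z)
S=lambda x,y,z:unproj(Ks,Es,(225+(x-1.2)/3.333,195+(y-1.2)/3.333),z)
ring=T(577,353,.068); print("ring top",ring,"scene",S(347,88,.068))
# rim points of index plate, silhouettes
rim=np.array([T(*p,.02)[:2] for p in [(433,121),(580,193),(612,290),(441,465),(290,374),(286,208)]])
f=least_squares(lambda q:np.hypot(*(rim-q[:2]).T)-.128,[.65,0]); c=f.x
print("axis rim fit",c,np.round(f.fun*1e3,1)); print("hub",T(436,285,.045),"scene", S(333,235,.045))
ang=lambda p:np.degrees(np.arctan2(p[1]-c[1],p[0]-c[0]))%360
print("ring r",np.hypot(*(ring[:2]-c)),ang(ring))
for n,p in dict(tgt=(573,202),n300=(433,133),n0=(294,214),n60=(298,370),n120=(440,450)).items(): q=T(*p,.02); print(n,q[:2],np.hypot(*(q[:2]-c)),ang(q))
for n,p in dict(open=(390,215)).items(): q=T(*p,.04); print(n,q,np.hypot(*(q[:2]-c)),ang(q))
Rt=R.from_rotvec([3.0946,.5405,0]).as_matrix();print(Rt)
E
python3 - <<'E'
import cv2
b=cv2.imread("pics/top0.png")[200:292,212:336]
cv2.imwrite("pics/c3.png",cv2.resize(b,(800,594),interpolation=cv2.INTER_CUBIC))
E
```

```text
ring top [ 0.49728803 -0.08866116  0.068     ] scene [ 0.4986077  -0.08530048  0.068     ]
axis rim fit [0.56221783 0.00629655] [ 0.3 -0.7 -0.3  1.9 -2.5  1.5]
hub [0.56058072 0.00755403 0.045     ] scene [0.56698914 0.01601259 0.045     ]
ring r 0.11503410789376424 235.636622940412
tgt [ 0.61846941 -0.09873528] 0.11914665860633372 298.17203204891223
n300 [6.81136232e-01 2.29184381e-04] 0.11907308767891993 357.0792285100911
n0 [0.62907198 0.10837862] 0.12202551967526783 56.77897173697026
n60 [0.511984   0.11416622] 0.1189928626470195 114.97092698770754
n120 [0.44358545 0.01578425] 0.11901115926626747 175.42746824547052
open [0.61691346 0.03671555 0.04      ] 0.06258536137653124 29.080645382948717
[[ 9.40794520e-01  3.38977390e-01  2.50560737e-05]
 [ 3.38977390e-01 -9.40794509e-01 -1.43457032e-04]
 [-2.50560737e-05  1.43457032e-04 -9.99999989e-01]]
```

View pics/c3.png

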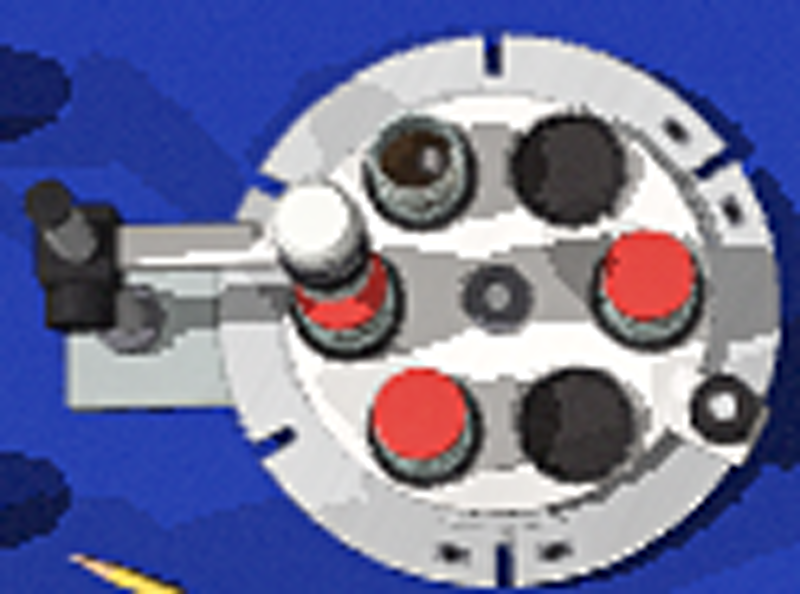

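Ring at crop c2 (577,353) → (0.498,-0.087). The open jar is at (388,207), above the lens-place jar at (343,285). The turquoise (87,153) and purple (85,408) look-alikes are on the table, and the red-lidded jars at (530,270), (388,355) and (343,285) aren't open. So the carousel turns counter-clockwise (+z) to the notch at (573,202), about 62° away. Moving.

Call:
jog_arm([
  {"tx": 29, "ty": -27, "wz": -0.12},
  {"tx": 59, "ty": -54, "wz": -0.24},
  {"tx": 88, "ty": -81, "wz": -0.36},
  {"tx": 118, "ty": -108, "wz": -0.48},
  {"tx": 148, "ty": -135, "wz": -0.6, "gripper": 0.7},
])

```text
validation failed for argument at $.in...
```

Call:
jog_arm([
  {"tx": 29, "ty": -27, "tz": 0, "wx": 0, "wy": 0, "wz": -0.12, "gripper": 0.7},
  {"tx": 59, "ty": -54, "tz": 0, "wx": 0, "wy": 0, "wz": -0.24, "gripper": 0.7},
  {"tx": 88, "ty": -81, "tz": 0, "wx": 0, "wy": 0, "wz": -0.36, "gripper": 0.7},
  {"tx": 118, "ty": -108, "tz": 0, "wx": 0, "wy": 0, "wz": -0.48, "gripper": 0.7},
  {"tx": 148, "ty": -135, "tz": 0, "wx": 0, "wy": 0, "wz": -0.6, "gripper": 0.7},
])

```text
time: 1.52
position: [0.3144, -0.4327, 0.2227]
tool_rot: [2.792, 1.439, -0.0]
ft_force: [0.3, -0.6, 0.6]
grip_width: 0.736
grip_force: 0.0
```

Call:
jog_arm([
  {"tx": 39, "ty": -5, "tz": 0, "wx": 0, "wy": 0, "wz": -0.03, "gripper": 0.65},
  {"tx": 78, "ty": -11, "tz": 0, "wx": 0, "wy": 0, "wz": -0.03, "gripper": 0.65},
  {"tx": 117, "ty": -16, "tz": 0, "wx": 0, "wy": 0, "wz": -0.03, "gripper": 0.65},
  {"tx": 156, "ty": -21, "tz": 0, "wx": 0, "wy": 0, "wz": -0.03, "gripper": 0.65},
  {"tx": 194, "ty": -27, "tz": 0, "wx": 0, "wy": 0, "wz": -0.03, "gripper": 0.65},
])

```text
time: 1.93
position: [0.4061, -0.2594, 0.2229]
tool_rot: [2.774, 1.472, 0.0]
ft_force: [0.6, 0.8, -0.1]
grip_width: 0.653
grip_force: 0.0
```

Call:
jog_arm([
  {"tx": 39, "ty": 1, "tz": 0, "wx": 0, "wy": 0, "wz": 0, "gripper": 0.65},
  {"tx": 78, "ty": -5, "tz": 0, "wx": 0, "wy": 0, "wz": 0, "gripper": 0.65},
  {"tx": 117, "ty": -11, "tz": 0, "wx": 0, "wy": 0, "wz": 0, "gripper": 0.65},
  {"tx": 156, "ty": -16, "tz": 0, "wx": 0, "wy": 0, "wz": 0, "gripper": 0.65},
  {"tx": 193, "ty": -21, "tz": 20, "wx": 0, "wy": 0, "wz": 0, "gripper": 0.65},
])

```text
time: 2.35
position: [0.4992, -0.0883, 0.2065]
tool_rot: [2.769, 1.471, 0.009]
ft_force: [0.4, -0.5, -0.2]
grip_width: 0.648
grip_force: 0.0
```

```bash
python3 - <<'E'
from bench import ctrl,vision
import cv2,numpy as np
from scipy.spatial.transform import Rotation as R
im=vision.get_image("wrist"); cv2.imwrite("pics/w1.png",im["color"])
print(im["fx"],im["cx"],im["cy"],np.round(im["extrinsics"],4).tolist())
b=vision.spot_in("wrist","pull_ring");print(b)
s=ctrl.get_state();print(s["time"],s["position"],R.from_rotvec(s["tool_rot"]).as_matrix().round(3),s["ft_force"],s["joint_positions"])
E
```

```text
371.64829954431775 318.81733963652675 237.78054328803398 [[0.8275, -0.5614, 0.0077, -0.4642], [-0.5437, -0.7978, 0.2607, 0.1734], [-0.1402, -0.2199, -0.9654, 0.4248], [0.0, 0.0, 0.0, 1.0]]
[{'bbox': [300.0, 203.3, 336.0, 244.6], 'conf': 0.79}]
2.45 [ 0.49680429 -0.08239528  0.20135605] [[ 0.551  0.834 -0.001]
 [ 0.834 -0.551  0.004]
 [ 0.003 -0.003 -1.   ]] [-0.66154661  0.06048317  0.06863134] [ 0.73322816  0.05441819 -0.63416268  1.81608113  0.02975769  1.283224
 -0.49280843]
```

View pics/w1.png

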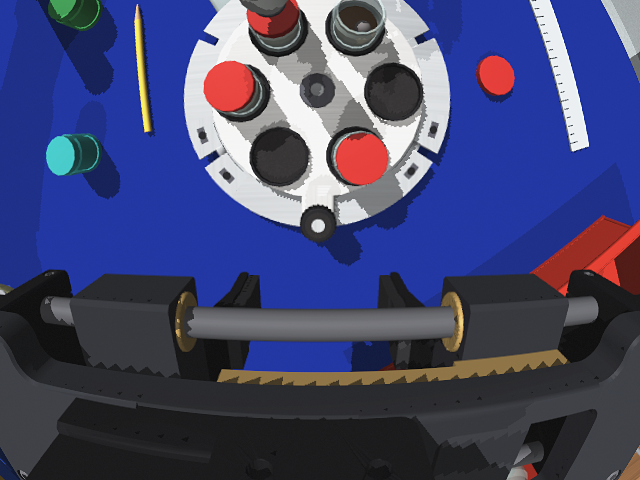

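```bash
cat >> h.py <<'E'
def fish(f,cx,cy,E,uv,z):
    E=np.array(E);Rm,t=E[:3,:3],E[:3,3]
    v=np.array([uv[0]-cx,uv[1]-cy]);r=np.hypot(*v);th=r/f
    d=Rm.T@np.array([*(np.sin(th)*v/r),np.cos(th)]);c=-Rm.T@t
    return c+d*(z-c[2])/d[2]
E
python3 - <<'E'
from h import *
import cv2
from scipy.optimize import least_squares
E=[[0.8275,-0.5614,0.0077,-0.4642],[-0.5437,-0.7978,0.2607,0.1734],[-0.1402,-0.2199,-0.9654,0.4248],[0,0,0,1]]
W=lambda x,y,z:fish(371.648,318.817,237.78,E,(x,y),z)
im=cv2.imread("pics/w1.png")
print("ring",W(318,225.5,.068),W(318,224,.068)); print("hub",W(317.5,90,.045))
rim=np.array([W(*p,.02)[:2] for p in [(184.5,100),(190,130),(226,194),(264,220),(372,220),(400,200),(447,120),(450,90)]])
f=least_squares(lambda q:np.hypot(*(rim-q[:2]).T)-.128,[.56,0]);c=f.x;print("axis",c,np.round(f.fun*1e3,1))
ang=lambda p:np.degrees(np.arctan2(p[1]-c[1],p[0]-c[0]))%360
for z,p in [(.068,(318,225)),(.02,(421,154)),(.02,(214,156)),(.02,(210,41)),(.02,(431,44)),(.034,(393,92)),(.034,(280,156))]:
    q=W(*p,z);print(p,q.round(4),np.hypot(*(q[:2]-c)).round(4),ang(q).round(2))
b=np.hstack([im[20:240,175:335],im[20:240,335:460]]) if 0 else im[20:240,170:463]
cv2.imwrite("pics/c4.png",cv2.resize(b,(799,600),interpolation=cv2.INTER_CUBIC))
E
```

```text
ring [ 0.49969353 -0.08816912  0.068     ] [ 0.50041186 -0.08711154  0.068     ]
hub [0.56355715 0.00644398 0.045     ]
axis [0.56275983 0.00498719] [-0.2 -2.2 -0.4  1.   1.5 -1.5 -2.  -0. ]
(318, 225) [ 0.4999 -0.0878  0.068 ] 0.1121 235.9
(421, 154) [ 0.6146 -0.0946  0.02  ] 0.1123 297.52
(214, 156) [0.4501 0.0149 0.02  ] 0.1131 174.97
(210, 41) [0.5107 0.1107 0.02  ] 0.1178 116.22
(431, 44) [ 0.684  -0.0097  0.02  ] 0.1221 353.11
(393, 92) [ 0.6205 -0.0304  0.034 ] 0.0677 328.49
(280, 156) [ 0.5033 -0.0226  0.034 ] 0.0656 204.9
```

View pics/c4.png

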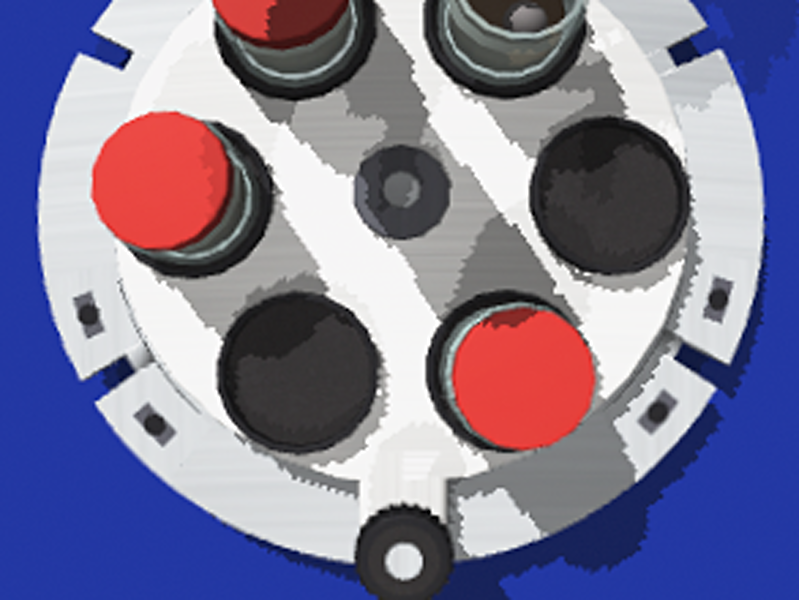

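Call:
jog_arm([
  {"tx": -3.5, "ty": 5, "tz": 25, "wx": 0, "wy": 0, "wz": 0, "gripper": 0.6},
  {"tx": -3.5, "ty": 5, "tz": 55, "wx": 0, "wy": 0, "wz": 0, "gripper": 0.6},
  {"tx": -3.5, "ty": 5, "tz": 85, "wx": 0, "wy": 0, "wz": 0, "gripper": 0.6},
  {"tx": -3.5, "ty": 5, "tz": 105, "wx": 0, "wy": 0, "wz": 0, "gripper": 0.6},
  {"tx": -3.5, "ty": 5, "tz": 115, "wx": 0, "wy": 0, "wz": 0, "gripper": 0.6},
])

```text
time: 2.87
position: [0.4959, -0.0962, 0.0851]
tool_rot: [-2.773, -1.47, 0.005]
ft_force: [0.0, -0.5, 0.1]
grip_width: 0.606
grip_force: 0.0
```

```bash
python3 - <<'E'
from bench import ctrl,vision
from h import *
import cv2
im=vision.get_image("wrist"); cv2.imwrite("pics/w2.png",im["color"])
b=vision.spot_in("wrist","pull_ring");print(b)
E=im["extrinsics"];k=(im["fx"],im["cx"],im["cy"])
for d in b: x0,y0,x1,y1=d["bbox"];print(fish(*k,E,((x0+x1)/2,(y0+y1)/2),.062))
s=ctrl.get_state();p=s["position"];print(s["time"],p,R.from_rotvec(s["tool_rot"]).as_matrix().round(3),s["ft_force"])
c=im["color"].copy()
# reproject
def proj(P):
    q=(np.array(E)@[*P,1])[:3];th=np.arctan2(np.hypot(q[0],q[1]),q[2]);v=q[:2]/np.hypot(*q[:2]);return v*th*k[0]+k[1:]
print("tcp axis at z .068",proj([p[0],p[1],.068]))
np.savez("w2.npz",E=E,k=k)
cv2.imwrite("pics/c5.png",cv2.resize(c[60:390,100:540],(800,600)))
E
```

```text
[{'bbox': [287.6, 226.6, 348.4, 289.4], 'conf': 0.64}]
[ 0.50102349 -0.08762088  0.062     ]
2.9667 [ 0.49665911 -0.09607704  0.08643122] [[ 0.561  0.828 -0.003]
 [ 0.828 -0.561  0.001]
 [-0.001 -0.003 -1.   ]] [-0.40810111 -0.23905434 -0.17069476]
tcp axis at z .068 [320.15493861 278.98785849]
```

View pics/c5.png

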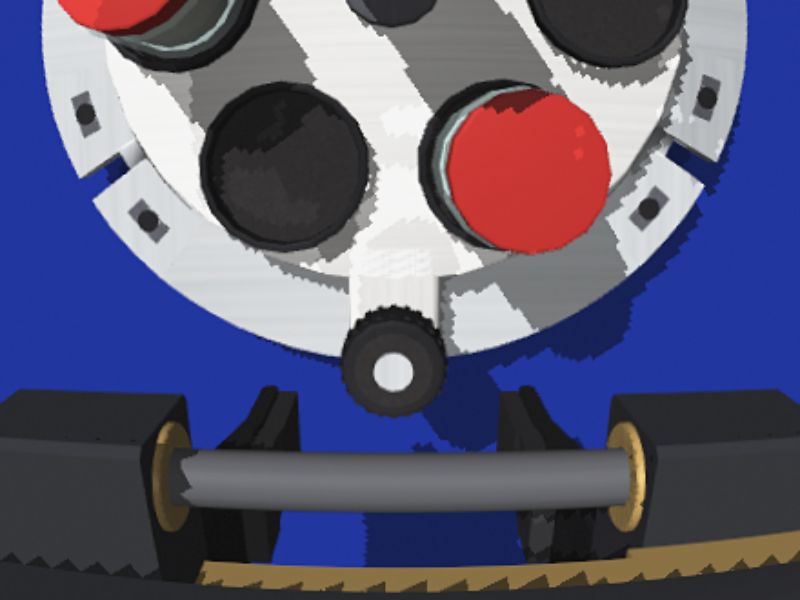

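Call:
jog_arm([
  {"tx": 9, "ty": -2, "tz": 0, "wx": 0, "wy": 0, "wz": 0, "gripper": 0.6},
  {"tx": 9, "ty": -2, "tz": 15, "wx": 0, "wy": 0, "wz": 0, "gripper": 0.6},
  {"tx": 9, "ty": -2, "tz": 30, "wx": 0, "wy": 0, "wz": 0, "gripper": 0.6},
  {"tx": 9, "ty": -2, "tz": 42, "wx": 0, "wy": 0, "wz": 0, "gripper": 0.6},
  {"tx": 9, "ty": -2, "tz": 42, "wx": 0, "wy": 0, "wz": 0, "gripper": 0.6},
])

```text
time: 3.38
position: [0.5009, -0.0869, 0.045]
tool_rot: [-2.774, -1.473, 0.002]
ft_force: [-1.0, -0.1, 0.1]
grip_width: 0.6
grip_force: 0.0
```

```bash
python3 - <<'E'
from bench import ctrl,vision
from h import *
import cv2
im=vision.get_image("wrist"); cv2.imwrite("pics/w3.png",im["color"])
E=im["extrinsics"];k=(im["fx"],im["cx"],im["cy"])
for d in vision.spot_in("wrist","pull_ring"): x0,y0,x1,y1=d["bbox"];print(d,fish(*k,E,((x0+x1)/2,(y0+y1)/2),.062))
s=ctrl.get_state();p=s["position"];print(s["time"],p,R.from_rotvec(s["tool_rot"]).as_matrix().round(3),s["ft_force"])
cv2.imwrite("pics/c6.png",cv2.resize(im["color"][60:390,100:540],(800,600)))
E
```

```text
{'bbox': [285.3, 271.1, 355.5, 348.4], 'conf': 0.88} [ 0.50127236 -0.08753147  0.062     ]
3.4833 [ 0.50204634 -0.08710744  0.04657142] [[ 0.56   0.828  0.001]
 [ 0.828 -0.56  -0.   ]
 [ 0.     0.001 -1.   ]] [-0.13226041  0.3821827   0.61919143]
```

View pics/c6.png

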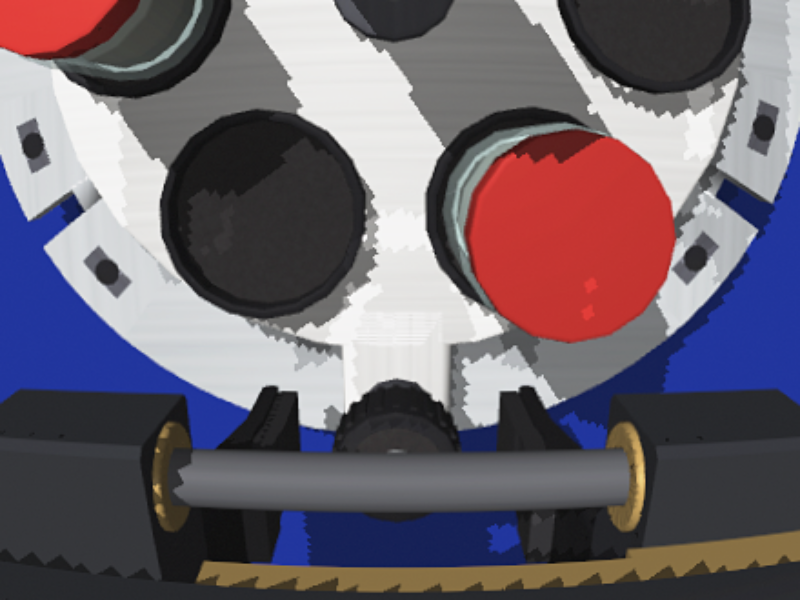

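Call:
jog_arm([
  {"tx": 0, "ty": 0, "tz": 2, "wx": 0, "wy": 0, "wz": 0, "gripper": 0.45},
  {"tx": 0, "ty": 0, "tz": 2, "wx": 0, "wy": 0, "wz": 0, "gripper": 0.4},
  {"tx": 0, "ty": 0, "tz": 2, "wx": 0, "wy": 0, "wz": 0, "gripper": 0.36},
  {"tx": 0, "ty": 0, "tz": 2, "wx": 0, "wy": 0, "wz": 0, "gripper": 0.32},
  {"tx": 0, "ty": 0, "tz": 2, "wx": 0, "wy": 0, "wz": 0, "gripper": 0.3},
], grip_force=5)

```text
time: 3.9
position: [0.5013, -0.0872, 0.0441]
tool_rot: [-2.775, -1.472, 0.001]
ft_force: [-0.3, -0.1, 3.1]
grip_width: 0.343
grip_force: 5.0
```

```bash
cat > s.py <<'E'
from bench import ctrl
from h import *
s=ctrl.get_state();p=s["position"];M=R.from_rotvec(s["tool_rot"]).as_matrix()
c=np.array([.5626,.0056]);v=p[:2]-c
print(s["time"],"p",p.round(4),"yawx",np.degrees(np.arctan2(M[1,0],M[0,0])).round(2),"F tool",(M.T@s["ft_force"]).round(2),"tq",np.round(s["torque"],2),"gw",s["grip_width"],s["grip_force"],"r",np.hypot(*v).round(4),"ang",(np.degrees(np.arctan2(v[1],v[0]))%360).round(2),"tilt",M[:,2].round(3))
E
python3 s.py
```

```text
3.9 p [ 0.5013 -0.0872  0.0441] yawx 55.9 F tool [-0.24 -0.14 -3.09] tq [-0.01  0.02 -0.  ] gw 0.34270385660871583 4.986372131388634 r 0.1112 ang 236.54 tilt [-0.  0. -1.]
```

Call:
jog_arm([
  {"tx": 0, "ty": 0, "tz": 0, "wx": 0, "wy": 0, "wz": 0, "gripper": 0.2},
  {"tx": 0, "ty": 0, "tz": 0, "wx": 0, "wy": 0, "wz": 0, "gripper": 0.2},
  {"tx": 0, "ty": 0, "tz": -3, "wx": 0, "wy": 0, "wz": 0, "gripper": 0.2},
  {"tx": 0, "ty": 0, "tz": -6, "wx": 0, "wy": 0, "wz": 0, "gripper": 0.2},
  {"tx": 0, "ty": 0, "tz": -9, "wx": 0, "wy": 0, "wz": 0, "gripper": 0.2},
], grip_force=35)

```text
time: 4.32
position: [0.501, -0.087, 0.052]
tool_rot: [-2.774, -1.472, 0.0]
ft_force: [2.4, 1.7, -11.3]
grip_width: 0.332
grip_force: 35.0
```

Call:
jog_arm([
  {"tx": 0, "ty": 0, "tz": 0, "wx": 0, "wy": 0, "wz": 0, "gripper": 0.2},
  {"tx": 0, "ty": 0, "tz": 0, "wx": 0, "wy": 0, "wz": 0, "gripper": 0.2},
  {"tx": 0, "ty": 0, "tz": 0, "wx": 0, "wy": 0, "wz": 0, "gripper": 0.2},
  {"tx": 0, "ty": 0, "tz": 0, "wx": 0, "wy": 0, "wz": 0, "gripper": 0.2},
  {"tx": 0, "ty": 0, "tz": 0, "wx": 0, "wy": 0, "wz": 0, "gripper": 0.2},
])

```text
time: 4.73
position: [0.5011, -0.0871, 0.0525]
tool_rot: [-2.774, -1.473, 0.001]
ft_force: [2.3, 2.0, -10.4]
grip_width: 0.332
grip_force: 35.0
```

```bash
python3 s.py
```

```text
4.7333 p [ 0.5011 -0.0871  0.0525] yawx 55.92 F tool [ 2.94  0.82 10.36] tq [ 0.26 -0.35 -0.06] gw 0.33237047913893364 35.00145670026541 r 0.1112 ang 236.41 tilt [-0.001  0.    -1.   ]
```

Call:
jog_arm([
  {"tx": 0.1, "ty": 4.9, "tz": 0, "wx": 0, "wy": 0, "wz": -0.0436, "gripper": 0.2},
  {"tx": 0.4, "ty": 9.8, "tz": 0, "wx": 0, "wy": 0, "wz": -0.0873, "gripper": 0.2},
  {"tx": 1.0, "ty": 14.7, "tz": 0, "wx": 0, "wy": 0, "wz": -0.1309, "gripper": 0.2},
  {"tx": 1.7, "ty": 19.6, "tz": 0, "wx": 0, "wy": 0, "wz": -0.1745, "gripper": 0.2},
  {"tx": 2.7, "ty": 24.5, "tz": 0, "wx": 0, "wy": 0, "wz": -0.2182, "gripper": 0.2},
])

```text
time: 5.15
position: [0.5227, -0.0982, 0.0524]
tool_rot: [-2.595, -1.768, 0.001]
ft_force: [0.4, 2.9, -9.8]
grip_width: 0.338
grip_force: 35.0
```

```bash
python3 s.py
```

```text
5.15 p [ 0.5227 -0.0982  0.0524] yawx 68.53 F tool [ 2.89 -0.68  9.77] tq [ 0.52 -0.29 -0.1 ] gw 0.33813417676021035 35.00327127054334 r 0.1112 ang 248.96 tilt [-0.002  0.001 -1.   ]
```

Call:
jog_arm([
  {"tx": 0.2, "ty": 4.9, "tz": 0, "wx": 0, "wy": 0, "wz": -0.0436, "gripper": 0.2},
  {"tx": 0.5, "ty": 9.8, "tz": 0, "wx": 0, "wy": 0, "wz": -0.0873, "gripper": 0.2},
  {"tx": 1.1, "ty": 14.7, "tz": 0, "wx": 0, "wy": 0, "wz": -0.1309, "gripper": 0.2},
  {"tx": 1.8, "ty": 19.6, "tz": 0, "wx": 0, "wy": 0, "wz": -0.1745, "gripper": 0.2},
  {"tx": 2.8, "ty": 24.5, "tz": 0, "wx": 0, "wy": 0, "wz": -0.2182, "gripper": 0.2},
])

```text
time: 5.57
position: [0.5464, -0.1045, 0.0522]
tool_rot: [-2.387, -2.039, 0.001]
ft_force: [0.7, 2.5, -9.7]
grip_width: 0.331
grip_force: 35.0
```

Call:
jog_arm([
  {"tx": 0.2, "ty": 4.9, "tz": 0, "wx": 0, "wy": 0, "wz": -0.0436, "gripper": 0.2},
  {"tx": 0.5, "ty": 9.8, "tz": 0, "wx": 0, "wy": 0, "wz": -0.0873, "gripper": 0.2},
  {"tx": 1.1, "ty": 14.7, "tz": 0, "wx": 0, "wy": 0, "wz": -0.1309, "gripper": 0.2},
  {"tx": 1.8, "ty": 19.6, "tz": 0, "wx": 0, "wy": 0, "wz": -0.1745, "gripper": 0.2},
  {"tx": 2.8, "ty": 24.5, "tz": 0, "wx": 0, "wy": 0, "wz": -0.2182, "gripper": 0.2},
])

```text
time: 5.98
position: [0.5709, -0.1056, 0.0521]
tool_rot: [-2.151, -2.286, 0.001]
ft_force: [0.3, 3.7, -9.8]
grip_width: 0.334
grip_force: 35.0
```

```bash
python3 s.py
```

```text
5.9833 p [ 0.5709 -0.1056  0.0521] yawx 93.5 F tool [3.65 0.59 9.77] tq [ 0.6  -0.22 -0.24] gw 0.3344576209376417 35.00434124842286 r 0.1116 ang 274.27 tilt [-0.002  0.001 -1.   ]
```

Call:
jog_arm([
  {"tx": 0.2, "ty": 4.9, "tz": 0, "wx": 0, "wy": 0, "wz": -0.0436, "gripper": 0.2},
  {"tx": 0.5, "ty": 9.8, "tz": 0, "wx": 0, "wy": 0, "wz": -0.0873, "gripper": 0.2},
  {"tx": 1.1, "ty": 14.7, "tz": 0, "wx": 0, "wy": 0, "wz": -0.1309, "gripper": 0.2},
  {"tx": 1.8, "ty": 19.6, "tz": 0, "wx": 0, "wy": 0, "wz": -0.1745, "gripper": 0.2},
  {"tx": 2.8, "ty": 24.5, "tz": 0, "wx": 0, "wy": 0, "wz": -0.2182, "gripper": 0.2},
])

```text
time: 6.4
position: [0.5951, -0.1015, 0.052]
tool_rot: [-1.889, -2.507, 0.001]
ft_force: [-0.3, 3.2, -9.6]
grip_width: 0.331
grip_force: 35.0
```

```bash
python3 s.py; python3 - <<'E'
from bench import ctrl,vision
from h import *
import cv2
from scipy.optimize import least_squares
p=ctrl.get_state()["position"]
P=np.array([[.5011,-.0871],[.5227,-.0982],[.5464,-.1045],[.5709,-.1056],p[:2]])
f=least_squares(lambda q:np.hypot(*(P-q[:2]).T)-q[2],[.5626,.0056,.112]);print("circle",f.x,f.fun)
g=least_squares(lambda q:np.r_[np.hypot(*(P-q[:2]).T)-q[2],(q[2]-.115)*.3],[.5626,.0056,.112]);c=g.x[:2]
d=np.load("w2.npz")
E=d["E"];k=d["k"]
W=lambda x,y:fish(*k,E,(100+.55*x,60+.55*y),.02)
for cc in (c,f.x[:2],[.5626,.0056]):
  for n,q in dict(tgtmouth=(711,174),tgtin=(681,155),lmouth=(86,186),lin=(122,163)).items():
    q=W(*q);v=q[:2]-cc;print(n,q[:2].round(4),np.hypot(*v).round(4),np.degrees(np.arctan2(v[1],v[0]))%360)
  v=np.array([.5011,-.0871])-cc;print("home ring",np.degrees(np.arctan2(v[1],v[0]))%360)
  v=p[:2]-cc;print("now",np.degrees(np.arctan2(v[1],v[0]))%360)
im=vision.get_image("wrist");cv2.imwrite("pics/w4.png",im["color"]);np.savez("w4.npz",E=im["extrinsics"],k=k)
a=cv2.imread("pics/w2.png")[120:200,100:540];b=im["color"][60:390,100:540]
cv2.imwrite("pics/c7.png",cv2.resize(b,(800,600)))
E
```

```text
6.4 p [ 0.5951 -0.1015  0.052 ] yawx 105.99 F tool [3.16 0.62 9.61] tq [ 0.6  -0.16 -0.25] gw 0.331413174584834 35.00422177836299 r 0.1119 ang 286.88 tilt [-0.003  0.001 -1.   ]
circle [0.56377301 0.00841885 0.11424837] [-4.08313544e-06  8.23341176e-06 -8.83651791e-07 -6.99406851e-06
  3.72744397e-06]
tgtmouth [ 0.6248 -0.1053] 0.1296 298.0116575597136
tgtin [ 0.6179 -0.0934] 0.1158 297.7723059774326
lmouth [0.4369 0.0171] 0.1273 176.40743150034913
lin [0.4534 0.0148] 0.1106 177.08021297695385
home ring 236.88004828354485
now 285.7590400995594
tgtmouth [ 0.6248 -0.1053] 0.129 298.2037731732791
tgtin [ 0.6179 -0.0934] 0.1152 297.98618320826495
lmouth [0.4369 0.0171] 0.1272 176.08261240544553
lin [0.4534 0.0148] 0.1106 176.70686630958718
home ring 236.72982207672266
now 285.90926929919107
tgtmouth [ 0.6248 -0.1053] 0.1271 299.2702366314263
tgtin [ 0.6179 -0.0934] 0.1133 299.17866948554433
lmouth [0.4369 0.0171] 0.1263 174.7700162333641
lin [0.4534 0.0148] 0.1096 175.20003412326162
home ring 236.43849421677936
now 286.88274547302683
```

View pics/c7.png

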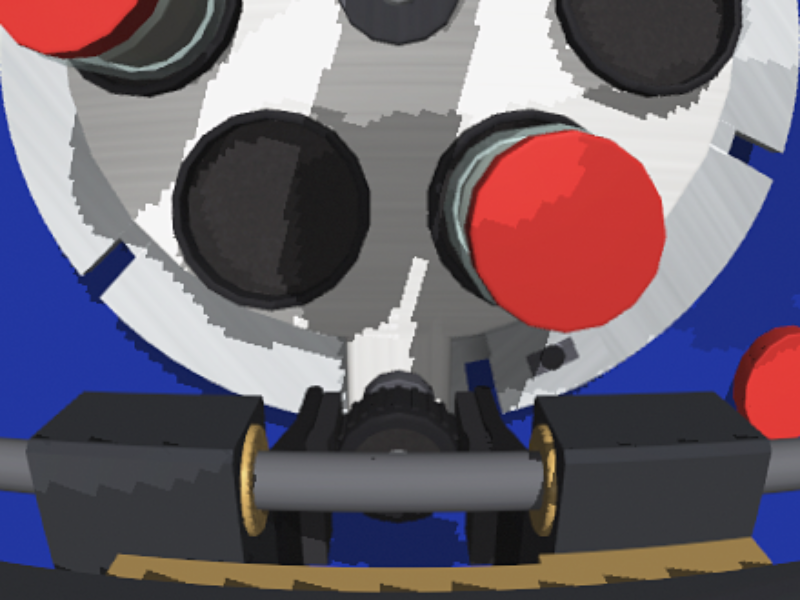

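c7 shows the ring held between the fingers. The home notch is at the left (115,270) and the target notch just right of the ring at (480,378). I'll measure both in one frame.

```bash
python3 - <<'E'
from h import *
d=np.load("w4.npz");E=d["E"];k=d["k"];cc=np.array([.5638,.0084])
for n,q in dict(tin=(481,362),tlow=(483,392),home=(116,268),homemouth=(92,286),homein=(126,252),n300=(742,148)).items():
    P=fish(*k,E,(100+.55*q[0],60+.55*q[1]),.02);v=P[:2]-cc;print(n,P.round(4),np.hypot(*v).round(4),(np.degrees(np.arctan2(v[1],v[0]))%360).round(2))
E
```

```text
tin [ 0.6171 -0.0884  0.02  ] 0.1105 298.83
tlow [ 0.6207 -0.0975  0.02  ] 0.1202 298.26
home [ 0.5007 -0.0905  0.02  ] 0.1173 237.45
homemouth [ 0.4935 -0.0983  0.02  ] 0.1278 236.61
homein [ 0.5031 -0.0847  0.02  ] 0.1112 236.88
n300 [ 6.766e-01 -2.000e-04  2.000e-02] 0.1131 355.64
```

Call:
jog_arm([
  {"tx": 0.1, "ty": 4.0, "tz": 0, "wx": 0, "wy": 0, "wz": -0.035, "gripper": 0.2},
  {"tx": 0.3, "ty": 8.0, "tz": 0, "wx": 0, "wy": 0, "wz": -0.07, "gripper": 0.2},
  {"tx": 0.7, "ty": 11.9, "tz": 0, "wx": 0, "wy": 0, "wz": -0.105, "gripper": 0.2},
  {"tx": 1.2, "ty": 15.9, "tz": 0, "wx": 0, "wy": 0, "wz": -0.14, "gripper": 0.2},
  {"tx": 2.0, "ty": 20.4, "tz": 0, "wx": 0, "wy": 0, "wz": -0.18, "gripper": 0.2},
])

```text
time: 6.87
position: [0.6139, -0.0942, 0.052]
tool_rot: [-1.658, -2.665, 0.001]
ft_force: [-1.0, 3.7, -9.3]
grip_width: 0.336
grip_force: 35.0
```

Call:
jog_arm([
  {"tx": 0, "ty": 0, "tz": 0, "wx": 0, "wy": 0, "wz": 0, "gripper": 0.2},
  {"tx": 0, "ty": 0, "tz": 0.3, "wx": 0, "wy": 0, "wz": 0, "gripper": 0.2},
  {"tx": 0, "ty": 0, "tz": 0.5, "wx": 0, "wy": 0, "wz": 0, "gripper": 0.2},
  {"tx": 0, "ty": 0, "tz": 0.7, "wx": 0, "wy": 0, "wz": 0, "gripper": 0.2},
  {"tx": 0, "ty": 0, "tz": 0.7, "wx": 0, "wy": 0, "wz": 0, "gripper": 0.2},
])

```text
time: 7.28
position: [0.6147, -0.0939, 0.052]
tool_rot: [-1.659, -2.667, -0.0]
ft_force: [0.9, 5.0, -10.8]
grip_width: 0.334
grip_force: 35.0
```

```bash
sed -i 's/\[.5626,.0056\]/[.5638,.0084]/' s.py; python3 s.py
```

```text
7.2833 p [ 0.6147 -0.0939  0.052 ] yawx 116.21 F tool [ 4.13  2.99 10.84] tq [ 1.   -0.2  -0.17] gw 0.3339901423091083 35.00051544047892 r 0.1143 ang 296.45 tilt [-0.001  0.001 -1.   ]
```

Call:
jog_arm([
  {"tx": 0, "ty": 0, "tz": 0.5, "wx": 0, "wy": 0, "wz": 0, "gripper": 0.2},
  {"tx": 0, "ty": 0, "tz": 0.8, "wx": 0, "wy": 0, "wz": 0, "gripper": 0.2},
  {"tx": 0, "ty": 0, "tz": 1, "wx": 0, "wy": 0, "wz": 0, "gripper": 0.2},
  {"tx": 0, "ty": 0, "tz": 1, "wx": 0, "wy": 0, "wz": 0, "gripper": 0.2},
  {"tx": 0, "ty": 0, "tz": 1, "wx": 0, "wy": 0, "wz": 0, "gripper": 0.2},
], grip_force=4)

```text
time: 7.7
position: [0.615, -0.0944, 0.0523]
tool_rot: [1.659, 2.668, -0.001]
ft_force: [-3.3, 3.9, 0.1]
grip_width: 0.339
grip_force: 4.0
```

```bash
python3 s.py
```

```text
7.7 p [ 0.615  -0.0944  0.0523] yawx 116.24 F tool [ 4.98 -1.21 -0.14] tq [ 0.91  0.61 -0.04] gw 0.3391290435688436 3.9999972347868606 r 0.1148 ang 296.47 tilt [-0.    -0.001 -1.   ]
```

Call:
jog_arm([
  {"tx": 0, "ty": 0.3, "tz": 0, "wx": 0, "wy": 0, "wz": -0.003, "gripper": 0.2},
  {"tx": 0, "ty": 0.6, "tz": 0, "wx": 0, "wy": 0, "wz": -0.005, "gripper": 0.2},
  {"tx": 0, "ty": 0.9, "tz": 0, "wx": 0, "wy": 0, "wz": -0.008, "gripper": 0.2},
  {"tx": 0, "ty": 1.2, "tz": 0, "wx": 0, "wy": 0, "wz": -0.01, "gripper": 0.2},
  {"tx": 0, "ty": 1.5, "tz": 0, "wx": 0, "wy": 0, "wz": -0.013, "gripper": 0.2},
])

```text
time: 8.12
position: [0.6153, -0.0946, 0.0521]
tool_rot: [-1.642, -2.677, 0.004]
ft_force: [-7.3, 3.1, 1.6]
grip_width: 0.345
grip_force: 4.0
```

```bash
python3 s.py
```

```text
8.1167 p [ 0.6153 -0.0946  0.0521] yawx 116.96 F tool [ 6.06 -5.14 -1.57] tq [ 0.58  1.19 -0.04] gw 0.3449929332227079 4.001994879799895 r 0.1151 ang 296.58 tilt [-0.003 -0.002 -1.   ]
```

Call:
jog_arm([
  {"tx": 0, "ty": 0, "tz": 0, "wx": 0, "wy": 0, "wz": 0, "gripper": 0.2},
  {"tx": 0, "ty": 0.2, "tz": 0, "wx": 0, "wy": 0, "wz": 0, "gripper": 0.2},
  {"tx": 0, "ty": 0.4, "tz": 0, "wx": 0, "wy": 0, "wz": 0, "gripper": 0.2},
  {"tx": 0, "ty": 0.6, "tz": 0, "wx": 0, "wy": 0, "wz": -0.003, "gripper": 0.2},
  {"tx": 0, "ty": 0.8, "tz": 0, "wx": 0, "wy": 0, "wz": -0.005, "gripper": 0.2},
], grip_force=7)

```text
time: 8.53
position: [0.6155, -0.0945, 0.0521]
tool_rot: [-1.635, -2.68, 0.006]
ft_force: [-8.5, 3.3, 2.2]
grip_width: 0.343
grip_force: 7.0
```

```bash
python3 s.py; python3 - <<'E'
from bench import vision
for _ in range(2): 
  vision.get_image("wrist");print([d["bbox"] for d in vision.spot_in("wrist","pull_ring")][:2])
E
```

```text
8.5333 p [ 0.6155 -0.0945  0.0521] yawx 117.22 F tool [ 6.8  -6.1  -2.15] tq [ 0.6   1.62 -0.1 ] gw 0.3431364142735513 6.999933453043923 r 0.1151 ang 296.66 tilt [-0.004 -0.002 -1.   ]
[[283.2, 268.4, 356.6, 344.9]]
[[287.7, 267.4, 355.2, 345.6]]
```

```bash
python3 - <<'E'
from bench import vision
import cv2,numpy as np
im=vision.get_image("wrist")["color"];cv2.imwrite("pics/w5.png",im)
a=cv2.imread("pics/w4.png")
f=lambda i:cv2.resize(i[190:370,200:440],(400,300),interpolation=cv2.INTER_CUBIC)
sc=vision.get_image("scene")["color"];s0=cv2.imread("pics/scene0.png")
g=lambda i:cv2.resize(i[210:270,285:365],(400,300),interpolation=cv2.INTER_CUBIC)
cv2.imwrite("pics/c8.png",np.vstack([np.hstack([f(a),f(im)]),np.hstack([cv2.resize(im[60:390,100:540],(400,300)),g(sc)])]))
E
```

```text
(no output)
```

View pics/c8.png

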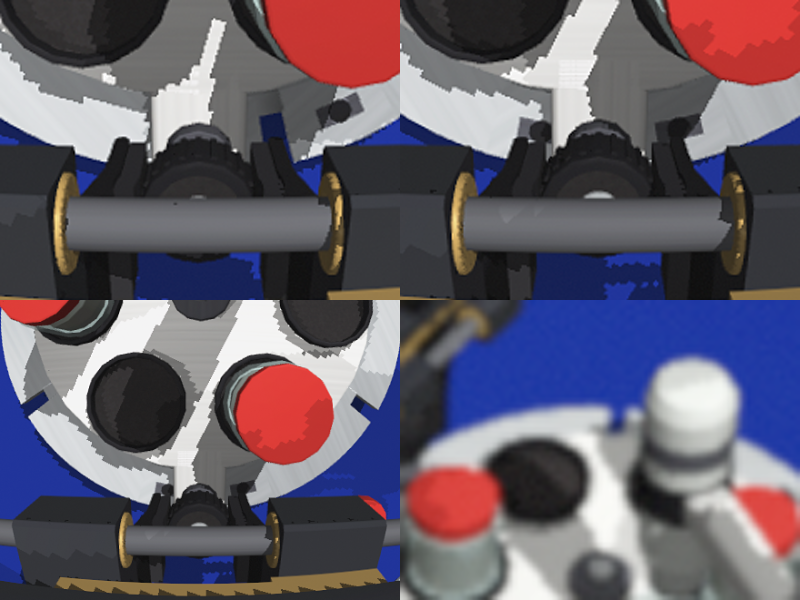

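```bash
python3 - <<'E'
from bench import vision
from h import *
cc=np.array([.5638,.0084])
def A(E,k,uv,z=.02):
    P=fish(*k,E,uv,z);v=P[:2]-cc;return np.hypot(*v).round(4),(np.degrees(np.arctan2(v[1],v[0]))%360).round(2)
d=np.load("w2.npz")
for q in [(707,98),(648,209),(85,113),(148,220),(696,165)]: print("w2",q,A(d["E"],d["k"],(100+.55*q[0],60+.55*q[1])))
print("w2 ringtop",A(d["E"],d["k"],(316,261),.068))
d=np.load("w4.npz");print("w4 screw",A(d["E"],d["k"],(404,256)),"ring?",[A(d["E"],d["k"],(200+.6*198,190+.6*200),z) for z in(.068,.076)])
im=vision.get_image("wrist");E=im["extrinsics"];k=d["k"];np.savez("w5.npz",E=E,k=k)
for q in [(540,130),(682,128)]: print("w5 screw",A(E,k,(200+.6*(q[0]-400),190+.6*q[1])))
for z in (.068,.076): print("w5 cap",z,A(E,k,(200+.6*198,190+.6*196),z))
def proj(P,E):
    q=(np.array(E)@[*P,1])[:3];th=np.arctan2(np.hypot(q[0],q[1]),q[2]);v=q[:2]/np.hypot(*q[:2]);return (v*th*k[0]+k[1:]).round(1)
# predicted grip top rim inner-edge & sides for each height
from bench import ctrl
def pred(E,a,z,r=.115):
    u=np.array([np.cos(np.radians(a)),np.sin(np.radians(a))]);t=np.array([-u[1],u[0]]);c=cc+u*r
    return [proj([*(c+s),z],E) for s in (0*u,-.015*u,-.015*t,.015*t)]
p=d["E"]
print("w4 lifted",pred(p,285.9,.0765)); print("w5 riding",pred(E,296.6,.075)); print("w5 home",pred(E,296.6,.068))
E
```

```text
w2 (707, 98) (np.float64(0.1163), np.float64(309.56))
w2 (648, 209) (np.float64(0.1163), np.float64(286.55))
w2 (85, 113) (np.float64(0.1154), np.float64(164.87))
w2 (148, 220) (np.float64(0.1157), np.float64(187.89))
w2 (696, 165) (np.float64(0.1221), np.float64(298.01))
w2 ringtop (np.float64(0.1143), np.float64(236.34))
w4 screw (np.float64(0.1159), np.float64(309.81)) ring? [(np.float64(0.1151), np.float64(285.66)), (np.float64(0.1111), np.float64(285.66))]
w5 screw (np.float64(0.1158), np.float64(286.67))
w5 screw (np.float64(0.1162), np.float64(310.28))
w5 cap 0.068 (np.float64(0.1147), np.float64(296.39))
w5 cap 0.076 (np.float64(0.1108), np.float64(296.38))
w4 lifted [array([319.9, 318.9]), array([320. , 285.6]), array([283.8, 318.6]), array([356. , 318.6])]
w5 riding [array([319.7, 315.5]), array([320.1, 282.4]), array([283.9, 314.9]), array([355.5, 315.6])]
w5 home [array([319.8, 308.1]), array([320.1, 276.1]), array([285.3, 307.6]), array([354.2, 308.3])]
```

Call:
jog_arm([
  {"tx": 0.5, "ty": 0.2, "tz": 0, "wx": 0, "wy": 0, "wz": 0, "gripper": 0.2},
  {"tx": 1, "ty": 0.4, "tz": 0, "wx": 0, "wy": 0, "wz": 0, "gripper": 0.2},
  {"tx": 1.5, "ty": 0.6, "tz": 0, "wx": 0, "wy": 0, "wz": 0, "gripper": 0.2},
  {"tx": 1.5, "ty": 0.8, "tz": 0, "wx": 0, "wy": 0, "wz": 0, "gripper": 0.2},
  {"tx": 1.5, "ty": 1.0, "tz": 0, "wx": 0, "wy": 0, "wz": 0, "gripper": 0.2},
])

```text
time: 9.3
position: [0.6155, -0.0945, 0.0521]
tool_rot: [-1.637, -2.68, 0.009]
ft_force: [-8.8, 0.6, 3.3]
grip_width: 0.339
grip_force: 7.0
```

```bash
python3 s.py
```

```text
9.3 p [ 0.6155 -0.0945  0.0521] yawx 117.16 F tool [ 4.54 -7.58 -3.26] tq [ 0.03  1.64 -0.02] gw 0.3394257484299934 6.999960725661367 r 0.1151 ang 296.68 tilt [-0.004 -0.004 -1.   ]
```

Call:
jog_arm([
  {"tx": 0.5, "ty": 0, "tz": -0.5, "wx": 0, "wy": 0, "wz": 0, "gripper": 0.2},
  {"tx": 1, "ty": 0, "tz": -1, "wx": 0, "wy": 0, "wz": 0, "gripper": 0.2},
  {"tx": 1.5, "ty": 0.2, "tz": -1.5, "wx": 0, "wy": 0, "wz": 0, "gripper": 0.2},
  {"tx": 1.5, "ty": 0.4, "tz": -2, "wx": 0, "wy": 0, "wz": 0, "gripper": 0.2},
  {"tx": 1.5, "ty": 0.4, "tz": -2, "wx": 0, "wy": 0, "wz": 0, "gripper": 0.2},
])

```text
time: 9.72
position: [0.6174, -0.0929, 0.0529]
tool_rot: [1.637, 2.679, -0.003]
ft_force: [0.7, -4.9, -8.7]
grip_width: 0.345
grip_force: 7.0
```

```bash
python3 s.py
```

```text
9.7167 p [ 0.6174 -0.0929  0.0529] yawx 117.16 F tool [-4.69 -1.62  8.71] tq [-1.1  -0.27  0.04] gw 0.34460448602311083 7.000495148822665 r 0.1146 ang 297.9 tilt [ 0.001 -0.003 -1.   ]
```

Call:
jog_arm([
  {"tx": -1, "ty": 0.5, "tz": 0, "wx": 0, "wy": 0, "wz": 0, "gripper": 0.2},
  {"tx": -1.5, "ty": 0.8, "tz": 0.5, "wx": 0, "wy": 0, "wz": 0, "gripper": 0.2},
  {"tx": -1.5, "ty": 0.8, "tz": 1, "wx": 0, "wy": 0, "wz": 0, "gripper": 0.2},
  {"tx": -1.5, "ty": 0.8, "tz": 1, "wx": 0, "wy": 0, "wz": 0, "gripper": 0.2},
  {"tx": -1.5, "ty": 0.8, "tz": 1, "wx": 0, "wy": 0, "wz": 0, "gripper": 0.2},
], grip_force=3)

```text
time: 10.13
position: [0.619, -0.0911, 0.0533]
tool_rot: [1.634, 2.682, -0.0]
ft_force: [-3.6, -1.2, 3.8]
grip_width: 0.344
grip_force: 3.0
```

```bash
python3 s.py
```

```text
10.1333 p [ 0.619  -0.0911  0.0533] yawx 117.28 F tool [ 0.57 -3.75 -3.81] tq [-0.57  0.8   0.  ] gw 0.344422550377403 3.0101549439132214 r 0.1137 ang 299.01 tilt [ 0.001 -0.001 -1.   ]
```

Call:
jog_arm([
  {"tx": 0, "ty": -0.5, "tz": -1, "wx": 0, "wy": 0, "wz": 0, "gripper": 0.2},
  {"tx": 0, "ty": -1, "tz": -1.5, "wx": 0, "wy": 0, "wz": 0, "gripper": 0.2},
  {"tx": 0, "ty": -1.5, "tz": -1.5, "wx": 0, "wy": 0, "wz": 0, "gripper": 0.2},
  {"tx": 0, "ty": -2, "tz": -1.5, "wx": 0, "wy": 0, "wz": 0, "gripper": 0.2},
  {"tx": 0, "ty": -2.5, "tz": -1.5, "wx": 0, "wy": 0, "wz": 0, "gripper": 0.2},
])

```text
time: 10.55
position: [0.6172, -0.0917, 0.0539]
tool_rot: [1.634, 2.681, 0.003]
ft_force: [5.2, -0.5, -2.6]
grip_width: 0.339
grip_force: 3.0
```

```bash
python3 s.py; python3 - <<'E'
from bench import vision
import cv2,numpy as np
im=vision.get_image("wrist");cv2.imwrite("pics/w6.png",im["color"]);E=im["extrinsics"];np.savez("w6.npz",E=E)
for _ in range(1): print([d["bbox"] for d in vision.spot_in("wrist","pull_ring")][:1])
# compare heights via patch search of ring between w5 and w6 around the lug-side top of the ring
a=cv2.cvtColor(cv2.imread("pics/w5.png"),6)[255:305,285:355];b=cv2.cvtColor(im["color"],6)
for s in (.86,.9,.93,.96,1,1.04):
    t=cv2.resize(a,None,fx=s,fy=s);r=cv2.matchTemplate(b[230:330,260:380],t,cv2.TM_CCOEFF_NORMED);_,m,_,l=cv2.minMaxLoc(r);print(s,round(m,3),(260+l[0]+t.shape[1]/2,230+l[1]+t.shape[0]/2))
E
```

```text
10.55 p [ 0.6172 -0.0917  0.0539] yawx 117.28 F tool [-2.77  4.39  2.62] tq [-0.03 -0.99 -0.03] gw 0.3385615279359776 3.000858575105667 r 0.1135 ang 298.07 tilt [ 0.002  0.001 -1.   ]
[]
0.86 0.894 (317.0, 278.5)
0.9 0.898 (317.5, 279.5)
0.93 0.893 (318.5, 279.0)
0.96 0.886 (319.5, 278.0)
1 0.865 (320.0, 279.0)
1.04 0.848 (321.5, 278.0)
```

Call:
jog_arm([
  {"tx": 0.5, "ty": 1, "tz": 0, "wx": 0, "wy": 0, "wz": 0, "gripper": 0.2},
  {"tx": 1, "ty": 1.5, "tz": 0, "wx": 0, "wy": 0, "wz": 0, "gripper": 0.35},
  {"tx": 1, "ty": 1.5, "tz": 0, "wx": 0, "wy": 0, "wz": 0, "gripper": 0.45},
  {"tx": 1, "ty": 1.5, "tz": 0, "wx": 0, "wy": 0, "wz": 0, "gripper": 0.55},
  {"tx": 1, "ty": 1.5, "tz": 0, "wx": 0, "wy": 0, "wz": 0, "gripper": 0.6},
])

```text
time: 11.07
position: [0.6167, -0.0904, 0.0537]
tool_rot: [-1.634, -2.682, 0.0]
ft_force: [-0.1, -1.0, 0.2]
grip_width: 0.496
grip_force: 0.0
```

```bash
python3 s.py; python3 - <<'E'
from bench import vision
from h import *
import cv2
im=vision.get_image("wrist");cv2.imwrite("pics/w7.png",im["color"]);E=im["extrinsics"];k=(im["fx"],im["cx"],im["cy"])
cc=np.array([.5638,.0084])
def proj(P):
    q=(np.array(E)@[*P,1])[:3];th=np.arctan2(np.hypot(q[0],q[1]),q[2]);v=q[:2]/np.hypot(*q[:2]);return v*th*k[0]+k[1:]
c=im["color"].copy()
o=np.array([200,170]);big=cv2.resize(c[170:350,200:440],(800,600),interpolation=cv2.INTER_CUBIC);S=800/240
for z,col in ((.068,(0,255,0)),(.075,(0,0,255))):
    u=np.array([np.cos(np.radians(298.4)),np.sin(np.radians(298.4))]);ctr=cc+.115*u
    pts=np.array([(proj([*(ctr+.015*np.array([np.cos(a),np.sin(a)])),z])-o)*S for a in np.linspace(0,6.28,60)])
    cv2.polylines(big,[pts.astype(int)],True,col,1)
cv2.imwrite("pics/c9.png",big)
print([d["bbox"] for d in vision.spot_in("wrist","pull_ring")][:1])
E
```

```text
11.0667 p [ 0.6167 -0.0904  0.0537] yawx 117.29 F tool [-0.82 -0.51 -0.16] tq [ 0.02 -0.14  0.02] gw 0.4962394663271601 0.0 r 0.112 ang 298.17 tilt [-0.001  0.    -1.   ]
[[285.7, 268.4, 355.3, 309.2]]
```

View pics/c9.png

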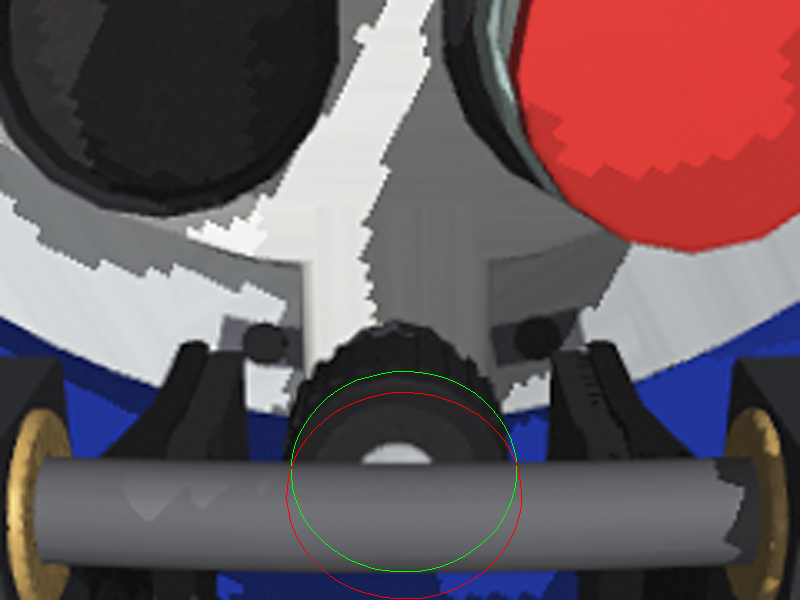

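c9 shows the ring midway between the two screws (265 and 538, ring at 403), with its top edge on the "home" (green) outline. The boss is no longer visible below it, so the pin is down. Withdrawing upward.

Call:
jog_arm([
  {"tx": 0, "ty": 0, "tz": 0, "wx": 0, "wy": 0, "wz": 0, "gripper": 0.65},
  {"tx": 0, "ty": 0, "tz": -3, "wx": 0, "wy": 0, "wz": 0, "gripper": 0.65},
  {"tx": 0, "ty": 0, "tz": -12, "wx": 0, "wy": 0, "wz": 0, "gripper": 0.65},
  {"tx": 0, "ty": 0, "tz": -30, "wx": 0, "wy": 0, "wz": 0, "gripper": 0.65},
  {"tx": 0, "ty": 0, "tz": -50, "wx": 0, "wy": 0, "wz": 0, "gripper": 0.65},
])

```text
time: 11.58
position: [0.6164, -0.0906, 0.104]
tool_rot: [-1.634, -2.681, 0.001]
ft_force: [0.3, 0.2, -0.2]
grip_width: 0.65
grip_force: 0.0
```

Call:
jog_arm([
  {"tx": -5, "ty": 0, "tz": -15, "wx": 0, "wy": 0, "wz": 0, "gripper": 0.65},
  {"tx": -15, "ty": 0, "tz": -30, "wx": 0, "wy": 0, "wz": 0, "gripper": 0.65},
  {"tx": -25, "ty": 0, "tz": -40, "wx": 0, "wy": 0, "wz": 0, "gripper": 0.65},
  {"tx": -30, "ty": 0, "tz": -45, "wx": 0, "wy": 0, "wz": 0, "gripper": 0.65},
  {"tx": -30, "ty": 0, "tz": -45, "wx": 0, "wy": 0, "wz": 0, "gripper": 0.65},
])

```text
time: 12.0
position: [0.632, -0.1191, 0.1504]
tool_rot: [1.637, 2.678, 0.001]
ft_force: [-1.0, 0.3, 0.8]
grip_width: 0.649
grip_force: 0.0
```

```bash
python3 s.py; python3 - <<'E'
from bench import vision
from h import *
import cv2
im=vision.get_image("wrist");cv2.imwrite("pics/w8.png",im["color"]);E=im["extrinsics"];k=(im["fx"],im["cx"],im["cy"])
cc=np.array([.5638,.0084])
def proj(P):
    q=(np.array(E)@[*P,1])[:3];th=np.arctan2(np.hypot(q[0],q[1]),q[2]);v=q[:2]/np.hypot(*q[:2]);return v*th*k[0]+k[1:]
u=np.array([np.cos(np.radians(298.4)),np.sin(np.radians(298.4))]);ctr=cc+.115*u
print(vision.spot_in("wrist","pull_ring")[:1])
big=im["color"].copy()
for z,col in ((.068,(0,255,0)),(.075,(0,0,255))):
    pts=np.array([proj([*(ctr+.015*np.array([np.cos(a),np.sin(a)])),z]) for a in np.linspace(0,6.28,60)]);print(z,proj([*ctr,z]).round(1),pts.min(0).round(1),pts.max(0).round(1))
    cv2.polylines(big,[(pts*16).astype(np.int32)],True,col,1,cv2.LINE_AA,4)
c=proj([*ctr,.068]).astype(int);x,y=max(c[0]-70,0),max(c[1]-60,0)
A=cv2.resize(big[y:y+120,x:x+160],(400,300),interpolation=cv2.INTER_CUBIC)
A2=cv2.resize(im["color"][y:y+120,x:x+160],(400,300),interpolation=cv2.INTER_CUBIC)
t=vision.get_image("top")["color"];s=vision.get_image("scene")["color"]
B=cv2.resize(t[195:300,200:340],(400,300),interpolation=cv2.INTER_CUBIC);C=cv2.resize(s[205:355,260:460],(400,300),interpolation=cv2.INTER_CUBIC)
cv2.imwrite("pics/c10.png",np.vstack([np.hstack([A,A2]),np.hstack([B,C])]))
E
```

```text
12.0 p [ 0.632  -0.1191  0.1504] yawx 117.14 F tool [ 0.7  -0.74 -0.84] tq [-0.04 -0.15 -0.  ] gw 0.6491338547939581 0.0 r 0.1445 ang 298.15 tilt [ 0.003 -0.001 -1.   ]
[{'bbox': [296.1, 179.3, 342.1, 224.6], 'conf': 0.91}]
0.068 [319.2 201.9] [296.7 179.6] [341.7 223.8]
0.075 [319.2 203.8] [296.1 180.8] [342.4 226.3]
```

View pics/c10.png

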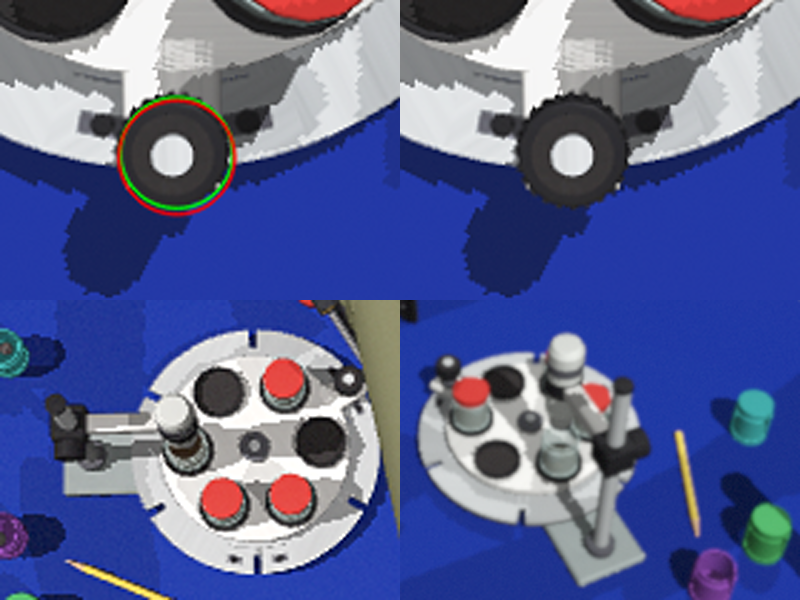

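Open jar is under the lens and all jars are upright. One numeric check of ring height: cap centroids compared with the initial (known home) pictures.

```bash
python3 - <<'E'
from bench import vision
from h import *
import cv2
cc=np.array([.5638,.0084])
def ctr(a): return cc+.115*np.array([np.cos(np.radians(a)),np.sin(np.radians(a))])
ims=vision.get_image("scene");Es=np.array(ims["extrinsics"]);s1=ims["color"];s0=cv2.imread("pics/scene0.png")
imt=vision.get_image("top");Et=np.array(imt["extrinsics"])
def pr(m,E,P): q=(E@[*P,1])[:3];return np.array([m["fx"]*q[0]/q[2]+m["cx"],m["fy"]*q[1]/q[2]+m["cy"]])
def dark(img,g,h=9):
    x,y=(g+.5).astype(int);p=img[y-h:y+h+1,x-h:x+h+1].max(2).astype(float);w=np.clip(75-p,0,None);yy,xx=np.mgrid[y-h:y+h+1,x-h:x+h+1]
    return np.array([(w*xx).sum()/w.sum(),(w*yy).sum()/w.sum()]),(p<60).sum()
for n,im,a in (("init",s0,236.73),("now",s1,298.4)):
    for z in (.059,.066):
        g=pr(ims,Es,[*ctr(a),z]);print(n,z,"pred",g.round(2),"dark",dark(im,g))
    g=pr(ims,Es,[*ctr(a),.062]);x,y=g.astype(int);print(im[y-10:y+14,x-8:x+9].max(2))
E
```

```text
init 0.059 pred [327.36 223.38] dark (array([327.49379932, 226.30740323]), np.int64(72))
init 0.066 pred [327.47 221.3 ] dark (array([327.49943375, 226.28614572]), np.int64(72))
[[148 155 161 163 165 164 165 164 165 165 165 165 165 165 164 165 165]
 [143 146 149 155 159 164 163 165 164 165 165 164 165 165 166 165 165]
 [142 141 144 145 149 157 162 165 165 165 165 165 164 164 165 165 164]
 [143 143 143 142 143 149 156 162 163 164 164 163 165 166 165 165 164]
 [142 144 142 142 143 144 148 155 160 161 159 162 163 164 164 164 164]
 [143 141 142 142 141 140 134 135 143 144 140 145 150 155 161 164 165]
 [144 142 142 142 137 127 108  98 103 110 106 105 107 126 147 160 164]
 [143 142 143 138 120  94  76  95 135 153 147 121  88  84 116 147 160]
 [144 143 140 127  99  69  75 132 186 201 196 171 119  69  81 127 154]
 [141 143 135 108  73  57  79 139 190 207 206 187 135  76  60 103 147]
 [141 142 134  99  61  51  64 109 158 182 185 164 113  68  56  85 137]
 [137 140 133  98  57  42  51  69  99 119 124 103  73  54  51  74 122]
 [117 130 128  95  52  36  44  50  56  64  66  58  50  46  45  72 123]
[... 1963 characters left out ...]
 88  72  46  29  28  32  35  38  35  38  36  32  38  72 140]
 [ 94  93  91  82  60  37  32  25  31  36  35  34  33  36  58 108 153]
 [ 93  92  95  96  92  73  45  29  27  31  35  33  34  46 106 158 168]
 [ 95  95 107 121 127 109  70  39  33  34  37  38  40  69 140 193 191]
 [ 96 118 151 154 151 132  88  54  52  51  55  62  66  95 149 188 195]
 [104 151 194 194 181 162 118  73  73  69  79  87  92 129 172 189 200]
 [112 164 204 212 211 201 164 111  80  73  76  78 103 154 183 196 208]
 [107 145 182 202 211 211 191 145  97  74  64  74 120 169 190 201 213]
 [ 99 117 145 169 189 202 197 159 113  91  86  98 140 178 195 209 216]
 [ 95  99 110 129 149 169 174 146 117 110 108 115 149 187 203 214 218]]
```

The height offset matches the initial home picture within 0.1 px, where a 7 mm ride would show 2 px. The pin is fully home.

```bash
python3 -c "
from bench import ctrl
print(ctrl.close_job())"
```

```text
the job is handed in; nothing more can be done
None
```

The job is handed in, with no verdict returned: the open jar is below the lens, the index pin is home in the next notch by the camera check, and the arm is clear of everything.

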